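# Hang the handpiece rest on the bench rail

## Task

Hang the loose aluminium handpiece rest on the rail of the upstand: press the large end of its keyhole over the head of the rail's stud, then push the rest down until the stud is fully home at the top of the slot and the rest hangs straight, and let go of it. Feel for the stud gently, without forcing anything, and leave the other things on the bench where they are.

Things in the scene. Friction and masses are not known exactly. Their poses are not given: they have to be found in the camera images.
- rest_grip (a point): The handpiece rest: plain aluminium bracket, 0.15 to 0.3 kg, standing loose on the bench. Point midway between its two upright cheeks, 40 mm above its underside. z up, +x to its flat back plate, y across the cheeks. Cheeks: outer faces 50 mm apart, from x -31 mm to the plate, solid up to 10 mm above the point, a notch above. Grip it from above across the cheeks.
- rest_hole (a point): Keyhole in the rest's back plate; same axes. Point: centre of its large end on the plate's outer (back) face, 37 mm along +x from the grip point and level with it. Large end 18 mm across; a slot 10 mm wide runs up from it, its closed end 20 mm above this point. Plate 4 mm thick, 50 wide, 80 high (40 up and 40 down from here).
- rail_mid (a point): Middle of the upstand's rail, on the rail's face, 100 mm above the bench. z up, +x square into the board, y along the rail. The steel stud is clamped in the rail's slot at this height, pointing to -x, but was set by hand somewhere 4 to 24 mm from this point towards +y. This reading does not tell where: find it by eye or by feel. The rail is clear for 90 mm to either side.
- head_plane (a point): Point 14 mm out from rail_mid (to -x): the plane of the stud head's outer face. Head flat, round, 16 mm across, 5 mm thick, on an 8 mm shank; its inner face is 9 mm from the rail. Behind it a springy rubber washer 30 mm across, outer face 7 mm from the rail, yields 0.5 mm per N after 1 N (4.5 mm at most): pressing the 4 mm plate in under the head takes 5 to 9 N.
- upstand_top (a point): Top edge of the upstand, above rail_mid: fixed white board 420 mm long, 128 mm high, 30 mm thick. On the stud the squeezed washer makes the rest stiff: it does not drop by itself but takes some 3 to 12 N to push down until the slot's end meets the shank, the keyhole's large end then 16 mm below the stud. Over 40 N on stud or upstand bends them.
- handpiece_mid (a point): Bystander: cordless gold and black handpiece 150 mm long, 24 mm thick, lying in front of the rest. Point at its centre.
- jar_mid (a point): Bystander: white jar, 36 mm across, 45 mm high, beside the rest. Point at its centre.
- model_mid (a point): Bystander: plaster dental arch, 60 x 65 mm, 30 mm high, in front of the rail to its +y side. Point at its centre.
- tape_mid (a point): Bystander: roll of white tape lying flat, 54 mm across, 22 mm high, in front of the rail to its -y side. Point at its centre.
- carton_mid (a point): Bystander: white and blue carton, 50 x 100 mm, 70 mm high. Point at its centre.
- water_mid (a point): Bystander: water bottle, 62 mm across, 200 mm high. Point at its centre.
- notebook_mid (a point): Bystander: spiral notebook, 150 x 210 mm, 12 mm thick. Point at its centre.

How it is judged:
On the way, in this order (a step that is already met when the one before it is completed fails the run):
1. the large end of the keyhole is pressed over the stud's head, the rest still above its home height (x of rest_grip in the frame of rail_mid above -0.0455 m and z of rest_grip in the frame of rail_mid between -0.008 and 0.004 m and y of rest_grip in the frame of rail_mid between 0.0005 and 0.0275 m), for 0.05 s.
2. the rest is pushed down home on the stud (z of rest_grip in the frame of rail_mid between -0.0195 and -0.013 m and x of rest_grip in the frame of rail_mid between -0.0455 and -0.0375 m and y of rest_grip in the frame of rail_mid between 0.0005 and 0.0275 m), for 0.2 s.
At the end, for the whole second after the job is handed in: The rest hangs released and still on the stud: its point 13 to 19.5 mm below the rail point, 37.5 to 45.5 mm in front of the rail's face, 0.5 to 27.5 mm from the rail point towards +y along the rail, upright within 0.1 rad and square to the rail within 0.12 rad; no bystander has moved 20 mm (all of step 2 and angle between rest_grip's own z axis and vertical below 0.1 rad and angle between the x axis of rest_grip and the x axis of rail_mid, either way round below 0.12 rad and linear speed of rest below 0.02 m/s and distance of each of handpiece_mid, jar_mid, model_mid, tape_mid, carton_mid, water_mid, notebook_mid from where it was at the start of the episode below 0.02 m); the robot touches nothing.
It fails at once if the rest is forced against the stud, rail or upstand with more than 40 N (contact force between rest and upstand above 40 N).
It fails at once if the robot presses on the upstand with more than 40 N (contact force between the arm and upstand above 40 N).
It fails at once if a bystander is pushed away by more than 30 mm (distance of any of handpiece_mid, jar_mid, model_mid, tape_mid, carton_mid, water_mid, notebook_mid from where it was at the start of the episode above 0.03 m).
It also fails if it takes over 67 s, if anything falls off the work surface, if the arm or the gripper's body presses on something with over 40 N, if the wrist force passes 120 N, or if a joint passes its speed limit or range.

## Robot

A 6-joint arm with a two-finger parallel gripper is mounted at the origin on the work surface. World frame = base frame: x ahead of the robot, y to its left, z up, the work surface at z = 0. Lengths are in m, angles in rad, forces in N, time in s.
With the tool pointing down it reaches from about 0.425 to 0.95 m from the base axis. Payload 3.5 kg.
Tool frame: the origin (TCP) lies on the centre line of the jaws, within the pads' length; the fingertips stand 17 mm ahead of it and the grasp point (between the pads) lies 2 mm behind it; z points along the fingers, y is the line along which they close (so a half turn about z gives the same grasp; the last joint's range is limited). The gripper opens to 85 mm and grips with 20 to 120 N. Pads are 22 mm wide; open, the fingers measure 114 mm over their backs; the gripper's body (76 mm by 85 mm) begins 54 mm behind the grasp point. The pads swing forward as they close: fully open they stand 13 mm farther back than shut.
Start: joints at [-1.363, 0.286, 1.577, -0, 1.279, -0.15], TCP at [0.236, -0.632, 0.248] pointing down, gripper open.
Joint ranges: [-2.77, 2.77], [-0.9, 2.22], [0.21, 2.48], [-1.53, 4.67], [0.24, 2.81], [-2.84, 2.84]. Speed limits (rad/s): [2.79, 2.79, 3.14, 3.14, 3.14, 3.14].

## Interface

Orientations are given as a unit quaternion [x, y, z, w].
In Python, from plant import ctrl gives the robot as it stands. The module is installed in compiled form; this text tells all that it offers.
- The arm moves only by the tool drive_tool, never from a script. Its argument "moves" is a list of rows, each a list of 3 entries, a list of its own where there are three numbers: the turn, a rotation vector about the tool's x, y, z in rad, then the shift along the tool's x, y, z in m, then the finger opening in m, from 0 to 0.0854. A call has 1 to 5 rows; each row shifts and turns the commanded pose from where the row before left it, along the tool's axes as they then stand; what a row does not reach is not made up. A row lasts 1/8 s, in which the tool goes at most 62.5 mm and 10.7 degrees, less where a joint would pass 70% of its speed; a pose out of reach is approached as far as the arm can. A call with a gripper value outside its range is refused whole. The fingers move at their own pace and stop on an object; "grip_force" is the grip in N (left out, the last holds). Time passes only in rows, so rows that do not move let the fingers close. It gives the time, the measured TCP pose, the force, the opening and the grip force at its end, in the units of the state.
- ctrl.get_state(): the state, without advancing time (a new reading comes with each control period).
- ctrl.read_camera(name): name is "side" or "top"; returns a dict with "image" (480x640x3 uint8, red, green, blue), "fx", "fy", "cx", "cy" (pixels), "R" (3x3) and "t" (3): a world point X has camera coordinates R X + t. Camera axes: x right, y down, z forward; pixel columns grow to the right and rows downward; lengths in m; the calibration is good to about 2 mm. A picture is of the moment at which its call begins. There is no depth.
- ctrl.sign_off(): hands the job in; it is judged then, once.
The state is a dict: "time": time; "qpos": joint angles; "dq": joint speeds; "joint_efforts": joint torques, N m; "eef_pos": TCP position; "tcp_rot": TCP orientation; "contact_force": force on the tool from outside, world axes, zero at the start; "wrist_torque": the same for the moment, N m; "opening": opening from 0.0 (shut) to 1.0 (fully open); "finger_force": force on a finger pad.
Only numpy, scipy, OpenCV 4.12 (cv2) and the standard library are available. Lean on these libraries where they do the work, as an engineer would, in place of code of your own. Each camera call takes 0.05 s, during which the arm holds its last target. There are 200 camera calls.

## Working session

There is one attempt and no reset: what is moved stays moved. The work goes in short steps, Python scripts to look and compute and a tool call to move; the robot and the scene stay as the last step left them, time stands still between calls to the robot, and variables do not carry over. Pictures are saved under pics/ and viewed, at most 10 in all, crops included, and the job is handed in when it is done.

Besides the shell and the picture viewer there is one more tool, called as name(argument=value, ...) on one line, values as JSON. drive_tool: Moves the arm, as the interface text tells. Its arguments: {"type":"object","properties":{"moves":{"type":"array","items":{"type":"array"}},"grip_force":{"type":"number"}},"required":["moves"]}

```bash
mkdir -p pics; cat > h.py <<'E'
import numpy as np,cv2
from plant import ctrl
def cam(n,f=None):
    c=ctrl.read_camera(n)
    if f: cv2.imwrite('pics/'+f,c['image'][:,:,::-1])
    return c
def ray(c,u,v):
    d=np.array([(u-c['cx'])/c['fx'],(v-c['cy'])/c['fy'],1]);R=np.array(c['R']);t=np.array(c['t'])
    return -R.T@t,R.T@d
def onz(c,u,v,z):
    o,d=ray(c,u,v);return o+d*(z-o[2])/d[2]
def proj(c,X):
    p=np.array(c['R'])@np.array(X)+np.array(c['t']);return c['fx']*p[0]/p[2]+c['cx'],c['fy']*p[1]/p[2]+c['cy']
E
python3 - <<'E'
from h import *
for n in('side','top'):
    c=cam(n,n+'0.png');o,d=ray(c,320,240);print(n,c['fx'],o,d)
s=ctrl.get_state();print(s)
E
```

```text
side 624.6750739777699 [0.10289205 0.73043206 1.07969429] [ 0.33553896 -0.60120182 -0.72526038]
top 604.9150582893062 [ 0.48077421 -0.09450924  1.53614554] [ 0.03203455 -0.01600297 -0.99964341]
{'time': 0.1, 'qpos': array([-1.36298373e+00,  2.87098142e-01,  1.57805760e+00, -2.12541659e-05,
        1.27859787e+00, -1.49982673e-01]), 'dq': array([ 2.18997674e-03, -1.88815056e-03, -2.98437054e-03, -9.76922779e-05,
       -6.69743856e-04,  7.00617748e-04]), 'joint_efforts': array([ 1.21253855e-03, -4.07295692e+01, -2.93700331e+01, -1.38588725e-04,
        3.42876745e-03, -1.33335551e-06]), 'eef_pos': array([ 0.23630726, -0.63167748,  0.24705679]), 'tcp_rot': array([ 9.84039330e-01,  1.77947830e-01, -4.14067574e-05, -1.07973443e-03]), 'contact_force': array([-0.21774504, -0.04937128, -0.29746939]), 'wrist_torque': array([-0.01034411,  0.04631362, -0.0053968 ]), 'finger_force': 0.0, 'opening': 1.0069337703462842}
```

View pics/top0.png

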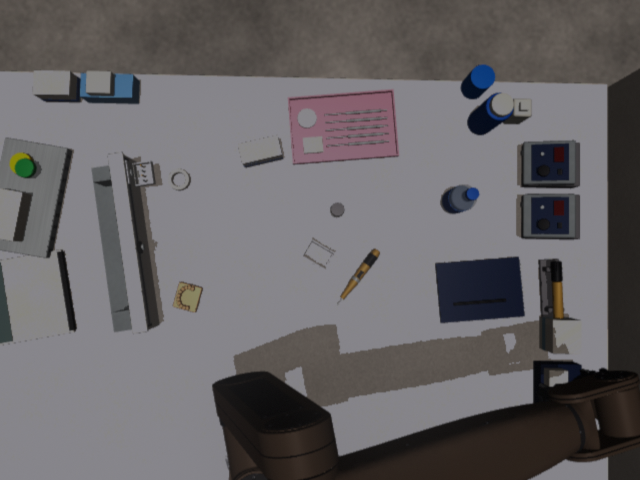

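View pics/side0.png

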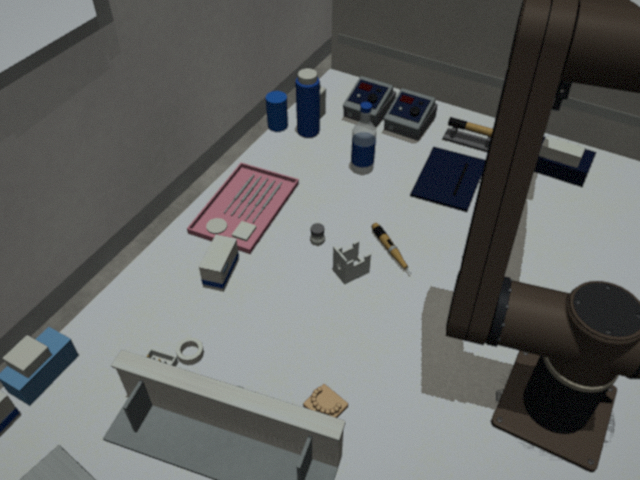

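```bash
python3 - <<'E'
from h import *
a=cv2.imread('pics/top0.png');b=cv2.imread('pics/side0.png')
g=lambda i:np.clip(255*(i/255.)**0.5,0,255).astype(np.uint8)
r=lambda i,w,h:cv2.resize(g(i),(w,h),interpolation=cv2.INTER_CUBIC)
o=np.zeros((600,800,3),np.uint8)
o[:,:300]=r(a[145:345,80:180],300,600)        # x3
o[:300,300:700]=r(a[225:275,285:352][:, :67],400,300)  # x6 approx
o[300:,300:700]=r(b[235:295,315:395],400,300) # x5
cv2.imwrite('pics/c1.png',o)
E
```

```text
(no output)
```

View pics/c1.png

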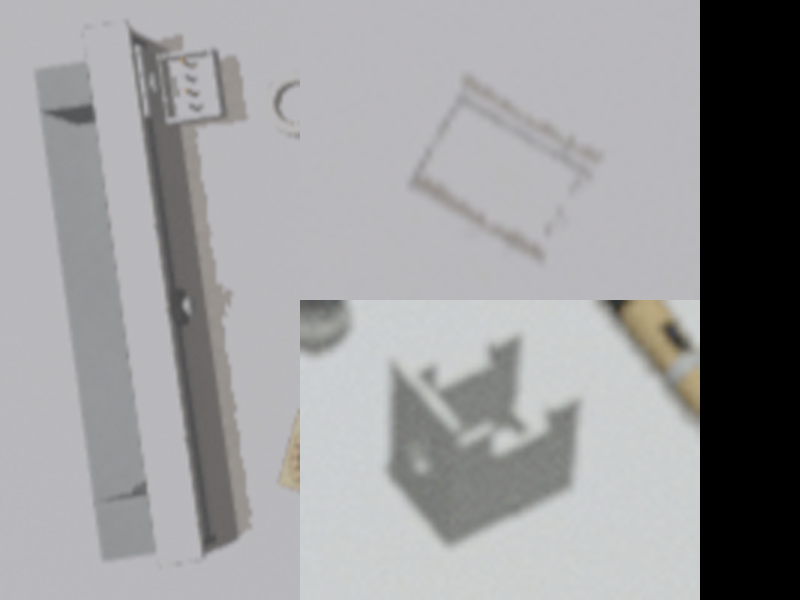

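```bash
python3 - <<'E'
from h import *
np.set_printoptions(precision=4,suppress=True)
s=cam('side');t=cam('top')
P=[onz(s,*p,0) for p in((332.6,268.6),(345,284),(369.4,272.6))]
print(P,np.linalg.norm(P[1]-P[0]),np.linalg.norm(P[2]-P[1]))
print('tops',onz(s,333,247,.08), onz(s,319+27,267-6,.08))
# top crop scale
k=lambda x,y:(285+(x-300)*67/400,225+y*50/300)
for p in((468,90),(590,175),(540,258),(412,183)): print('rest top',onz(t,*k(*p),0),onz(t,*k(*p),.08))
q=lambda x,y:(80+x/3,145+y/3)
F=[onz(t,*q(*p),.128) for p in((130,24),(202,560),(84,30),(160,565))]
print(F,np.linalg.norm(F[1]-F[0]),np.linalg.norm(F[2]-F[0]))
B=[onz(s,*p,.128) for p in((117,352),(343,434),(118,363))];print('side',B)
a=cv2.cvtColor(t['image'],cv2.COLOR_RGB2GRAY)
print(a[236:256,132:158])
E
```

```text
[array([ 0.5334, -0.1   ,  0.    ]), array([ 0.4876, -0.0735,  0.    ]), array([ 0.4547, -0.1302,  0.    ])] 0.05288618275190182 0.06552019926610632
tops [ 0.5303 -0.0937  0.08  ] [ 0.4867 -0.0713  0.08  ]
rest top [ 0.5296 -0.1017  0.    ] [ 0.5271 -0.1013  0.08  ]
rest top [ 0.4948 -0.1543  0.    ] [ 0.4941 -0.1512  0.08  ]
rest top [ 0.4593 -0.1337  0.    ] [ 0.4604 -0.1317  0.08  ]
rest top [ 0.4898 -0.0787  0.    ] [ 0.4893 -0.0795  0.08  ]
[array([0.7201, 0.3483, 0.128 ]), array([0.3054, 0.2777, 0.128 ]), array([0.7146, 0.3841, 0.128 ]), array([0.3008, 0.3099, 0.128 ])] 0.4206825587257705 0.036200585291225044
side [array([0.7258, 0.3606, 0.128 ]), array([0.2992, 0.3018, 0.128 ]), array([0.7086, 0.3772, 0.128 ])]
[[134 128  71  43  29  27  38  42  42  43  43  43  43  43  48  75  85  88
   86  93 127 133 134 134 133 134]
 [134 129  80  47  33  26  37  42  42  43  43  43  43  43  47  71  85  87
   85  91 125 134 133 134 133 134]
 [133 130  93  51  35  26  35  41  43  43  43  43  44  44  47  68  85  86
   85  92 123 132 134 133 134 134]
 [134 131 105  57  36  28  33  40  42  42  43
[... 1108 characters left out ...]
44  50  77
   86  88  87  86  90 113 130 134]
 [133 135 134 127  70  35  25  25  23  23  32  45  43  43  44  43  49  73
   83  86  85  89 108 117 130 133]
 [134 134 134 129  80  42  26  24  23  21  25  40  42  44  44  44  48  69
   81  84  85  92 124 131 133 133]
 [134 134 133 130  91  50  29  24  24  23  27  39  42  43  43  44  47  65
   80  84  85  91 124 132 134 133]
 [134 134 133 131 104  55  34  25  28  32  36  41  42  43  43  44  47  62
   80  84  85  87 109 129 133 134]
 [135 133 134 132 113  59  36  27  29  38  41  42  42  44  44  43  45  58
   79  84  85  85  92 126 133 134]
 [134 133 134 133 121  63  38  28  31  40  42  43  43  43  44  44  45  52
   77  85  87  86  89 125 133 134]]
```

```bash
python3 - <<'E'
from h import *
np.set_printoptions(precision=4,suppress=True)
t=cam('top')
for n,p,z in(('jar',(337,210),.045),('hp1',(378,252),.012),('hp2',(340,302),.012),('stud',(142,246.3),.1),('studz.108',(142,246.3),.108),('carton',(261,151),.07),('model',(187,296),.03),('tape',(180,180),.022)): print(n,onz(t,*p,z))
a=np.deg2rad(9.9);mid=np.array([.5127,.313]);ry=-np.array([np.cos(a),np.sin(a)])
for z in(.1,.105):
    print('stud along',(onz(t,142,246.3,z)[:2]-mid)@ry)
E
```

```text
jar [ 0.6036 -0.1589  0.045 ]
hp1 [ 0.5025 -0.2655  0.012 ]
hp2 [ 0.3752 -0.1723  0.012 ]
stud [0.5028 0.3047 0.1   ]
studz.108 [0.5027 0.3025 0.108 ]
carton [0.742  0.0305 0.07  ]
model [0.3831 0.2083 0.03  ]
tape [0.6727 0.2366 0.022 ]
stud along 0.011203306107926737
stud along 0.01151772335221475
```

drive_tool(moves=[[[0, 0, -0.17], [0, 0, 0], 0.066], [[0, 0, -0.17], [0, 0, 0], 0.066], [[0, 0, -0.17], [0, 0, 0], 0.066], [[0, 0, -0.18], [0, 0, 0], 0.066]])

```text
time: 0.75
eef_pos: [0.2364, -0.6321, 0.2481]
tcp_rot: [0.864, 0.503, 0.0, -0.0]
contact_force: [-0.5, 0.1, -0.4]
opening: 0.772
finger_force: 0.0
```

drive_tool(moves=[[[0, 0, 0], [0.058, -0.003, 0], 0.066], [[0, 0, 0], [0.058, -0.003, 0], 0.066], [[0, 0, 0], [0.058, -0.003, 0], 0.066], [[0, 0, 0], [0.058, -0.003, 0], 0.066], [[0, 0, 0], [0.058, -0.003, 0], 0.066]])

```text
time: 1.38
eef_pos: [0.3688, -0.3717, 0.2484]
tcp_rot: [0.866, 0.5, 0.0, 0.0]
contact_force: [0.4, 0.2, 0.3]
opening: 0.775
finger_force: 0.0
```

drive_tool(moves=[[[0, 0, 0], [0.058, -0.003, 0], 0.066], [[0, 0, 0], [0.058, -0.003, 0.01], 0.066], [[0, 0, 0], [0.058, -0.003, 0.03], 0.066], [[0, 0, 0], [0.058, -0.004, 0.03], 0.066], [[0, 0, 0], [0.058, -0.004, 0.03], 0.066]])

```text
time: 2.0
eef_pos: [0.4956, -0.119, 0.1519]
tcp_rot: [0.866, 0.5, 0.0, 0.001]
contact_force: [0.2, -1.1, -0.7]
opening: 0.772
finger_force: 0.0
```

```bash
python3 - <<'E'
from h import *
s=ctrl.get_state();print(s['eef_pos'],s['tcp_rot'],s['contact_force'])
c=cam('side','s1.png');t=cam('top','t1.png')
g=lambda i:np.clip(255*(i/255.)**0.5,0,255).astype(np.uint8)
A=cv2.imread('pics/s1.png');A=cv2.resize(g(A[150:310,280:440]),(600,600),interpolation=2)
cv2.imwrite('pics/s1c.png',A)
E
```

```text
[ 0.49564714 -0.11904116  0.15189527] [8.65887519e-01 5.00238260e-01 3.91331047e-04 5.78825103e-04] [ 0.21751605 -1.10560093 -0.65230391]
```

View pics/s1c.png

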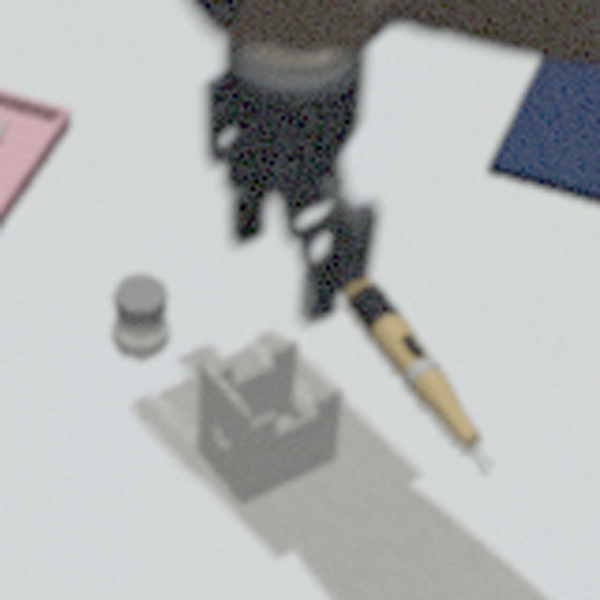

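drive_tool(moves=[[[0, 0, 0], [0, 0, 0], 0.066], [[0, 0, 0], [0, 0, 0.02], 0.066], [[0, 0, 0], [0, 0, 0.02], 0.066], [[0, 0, 0], [0, 0, 0], 0.066]])

```text
time: 2.6
eef_pos: [0.4941, -0.122, 0.112]
tcp_rot: [0.866, 0.499, -0.001, -0.001]
contact_force: [0.4, -0.3, 0.8]
opening: 0.777
finger_force: 0.0
```

```bash
python3 - <<'E'
from h import *
s=ctrl.get_state();print(s['eef_pos'],s['contact_force'])
c=cam('side','s2.png')
g=lambda i:np.clip(255*(i/255.)**0.5,0,255).astype(np.uint8)
A=cv2.imread('pics/s2.png');A=cv2.resize(g(A[200:300,300:400]),(600,600),interpolation=2)
cv2.imwrite('pics/s2c.png',A)
p=s['eef_pos'];print([ (round((u-300)*6),round((v-200)*6)) for u,v in (proj(c,[p[0],p[1],.05]),proj(c,[.492,-.118,.04]))])
E
```

```text
[ 0.49413755 -0.1219563   0.1119703 ] [ 0.40949167 -0.3130848   0.79548943]
[(319, 323), (318, 350)]
```

View pics/s2c.png

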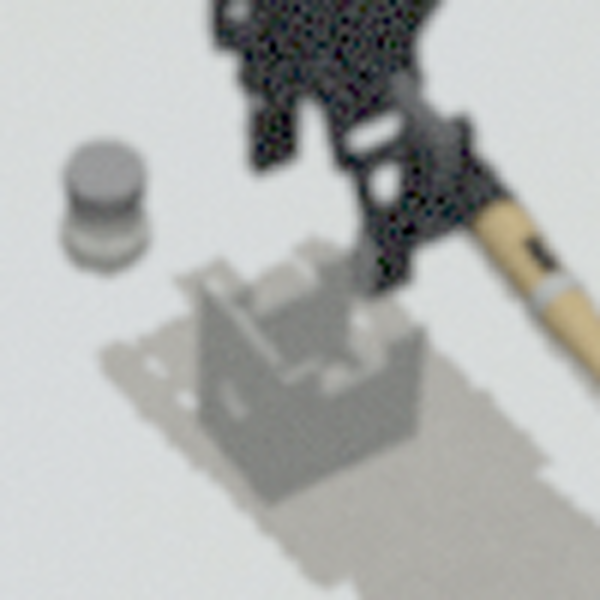

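drive_tool(moves=[[[0, 0, 0], [0.0105, -0.004, 0], 0.066], [[0, 0, 0], [0, 0, 0.02], 0.066], [[0, 0, 0], [0, 0, 0.02], 0.066], [[0, 0, 0], [0, 0, 0.02], 0.066], [[0, 0, 0], [0, 0, 0], 0.066]])

```text
time: 3.28
eef_pos: [0.4962, -0.109, 0.0519]
tcp_rot: [0.866, 0.5, -0.001, -0.001]
contact_force: [0.5, -1.0, 0.9]
opening: 0.769
finger_force: 0.0
```

drive_tool(moves=[[[0, 0, 0], [0, 0, 0.012], 0.066], [[0, 0, 0], [0, 0, 0], 0.06], [[0, 0, 0], [0, 0, 0], 0.052], [[0, 0, 0], [0, 0, 0], 0.045], [[0, 0, 0], [0, 0, 0], 0.04]], grip_force=30)

```text
time: 3.9
eef_pos: [0.4971, -0.1097, 0.0408]
tcp_rot: [0.866, 0.5, 0.0, 0.0]
contact_force: [-0.5, -0.0, 2.3]
opening: 0.579
finger_force: 32.2
```

drive_tool(moves=[[[0, 0, 0], [0, 0, 0], 0.04], [[0, 0, 0], [0, 0, 0], 0.04], [[0, 0, 0], [0, 0, 0], 0.04]], grip_force=100)

```text
time: 4.28
eef_pos: [0.4976, -0.11, 0.0412]
tcp_rot: [0.866, 0.5, 0.001, 0.001]
contact_force: [0.4, 0.4, 4.9]
opening: 0.57
finger_force: 103.6
```

drive_tool(moves=[[[0, 0, 0], [0, 0, -0.03], 0.04], [[0, 0, 0], [0, 0, -0.04], 0.04], [[0, 0, 0], [0, 0, -0.03], 0.04], [[0, 0, -0.14], [0, 0, 0], 0.04], [[0, 0, -0.14], [0, 0, 0], 0.04]])

```text
time: 4.9
eef_pos: [0.496, -0.1094, 0.1396]
tcp_rot: [0.786, 0.618, -0.0, -0.0]
contact_force: [-0.6, 0.6, -1.8]
opening: 0.569
finger_force: 103.5
```

drive_tool(moves=[[[0, 0, -0.14], [0, 0, 0], 0.04], [[0, 0, -0.14], [0, 0, 0], 0.04], [[0, 0, -0.136], [0, 0, 0], 0.04], [[0, 0, 0], [0, 0, 0], 0.04]])

```text
time: 5.4
eef_pos: [0.4958, -0.1093, 0.139]
tcp_rot: [0.644, 0.765, -0.0, -0.001]
contact_force: [-0.3, 0.3, -1.6]
opening: 0.563
finger_force: 103.3
```

drive_tool(moves=[[[0, 0, 0], [0.04, 0.01, 0], 0.04], [[0, 0, 0], [0.055, 0.012, 0], 0.04], [[0, 0, 0], [0.055, 0.012, 0], 0.04], [[0, 0, 0], [0.055, 0.012, 0], 0.04], [[0, 0, 0], [0.055, 0.012, 0], 0.04]])

```text
time: 6.02
eef_pos: [0.5085, 0.1582, 0.1397]
tcp_rot: [0.644, 0.765, -0.0, -0.0]
contact_force: [0.3, -0.3, -2.7]
opening: 0.573
finger_force: 103.4
```

drive_tool(moves=[[[0, 0, 0], [0.02, 0.005, 0], 0.04], [[0, 0, 0], [0, 0, 0], 0.04]])

```text
time: 6.28
eef_pos: [0.5099, 0.1783, 0.1395]
tcp_rot: [0.643, 0.766, -0.001, -0.0]
contact_force: [-0.2, -0.4, -3.5]
opening: 0.569
finger_force: 103.5
```

drive_tool(moves=[[[0, 0, 0], [0.02, 0.015, 0.019], 0.04], [[0, 0, 0], [0.02, 0, 0.019], 0.04], [[0, 0, 0], [0.02, 0, 0], 0.04], [[0, 0, 0], [0.01, 0, 0], 0.04], [[0, 0, 0], [0, 0, 0], 0.04]])

```text
time: 6.9
eef_pos: [0.5135, 0.2493, 0.1031]
tcp_rot: [0.643, 0.766, 0.001, 0.0]
contact_force: [-0.5, 1.1, -1.9]
opening: 0.569
finger_force: 103.9
```

```bash
cat >> h.py <<'E'
def st():
    s=ctrl.get_state();p=s['eef_pos'];f=s['contact_force'];u=np.array([.9848,.1736]);w=np.array([-.1736,.9848])
    print('u %.4f w %.4f z %.4f'%(p[:2]@u,p[:2]@w,p[2]),'F u %.1f w %.1f z %.1f'%(f[:2]@u,f[:2]@w,f[2]),s['wrist_torque'].round(2),s['time'])
E
python3 - <<'E'
from h import *
st()
A=cam('side','s3.png');t=cam('top','t3.png')
g=lambda i:np.clip(255*(i/255.)**0.5,0,255).astype(np.uint8)
A=cv2.imread('pics/s3.png');B=cv2.imread('pics/t3.png')
o=np.hstack([cv2.resize(g(A[310:460,160:310]),(450,450),interpolation=2),cv2.resize(g(B[190:290,100:178]),(350,450),interpolation=2)])
cv2.imwrite('pics/c3.png',o)
E
```

```text
u 0.5490 w 0.1564 z 0.1031 F u -0.3 w 1.2 z -1.9 [ 0.03  0.02 -0.01] 6.9
```

View pics/c3.png

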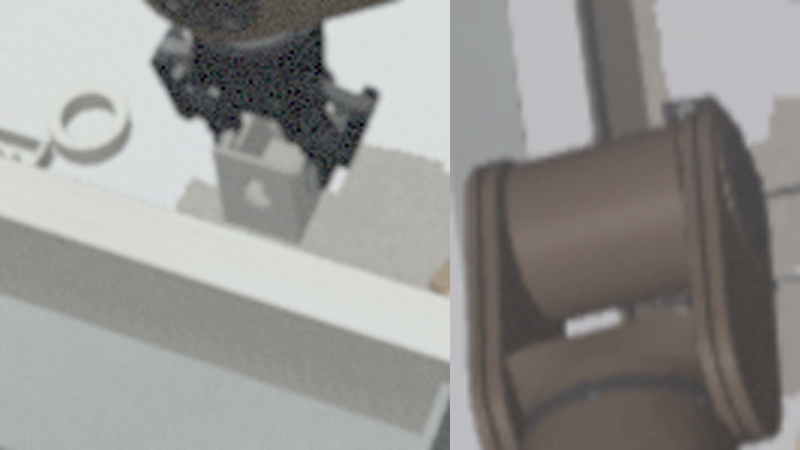

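```bash
python3 - <<'E'
from h import *
c=ctrl.read_camera('side')
u=np.array([.9848,.1736]);w=np.array([-.1736,.9848])
def W(a,b,z): return [*(a*u+b*w),z]
for n,x in(('hole',W(.549,.1837,.1019)),('slot end',W(.549,.1837,.1219)),('topL',W(.574,.1837,.1419)),('topR',W(.524,.1837,.1419)),('stud head',W(.548,.205,.1))):
    p=proj(c,x);print(n,((p[0]-160)*3,(p[1]-310)*3))
E
```

```text
hole (np.float64(256.532076956826), np.float64(196.12222882515294))
slot end (np.float64(253.61678131549198), np.float64(178.03373492536423))
topL (np.float64(211.33660268198378), np.float64(147.3499935866064))
topR (np.float64(290.3181249002823), np.float64(171.7054411708716))
stud head (np.float64(243.65959448164762), np.float64(228.21614065115648))
```

drive_tool(moves=[[[0, 0, 0], [0.01, -0.001, 0.002], 0.04], [[0, 0, 0], [0.005, 0, 0], 0.04], [[0, 0, 0], [0, 0, 0], 0.04]])

```text
time: 7.42
eef_pos: [0.5096, 0.2636, 0.1003]
tcp_rot: [0.643, 0.766, -0.0, -0.0]
contact_force: [-0.2, -0.8, -2.7]
opening: 0.567
finger_force: 103.9
```

drive_tool(moves=[[[0, 0, 0], [0.002, 0, 0], 0.04], [[0, 0, 0], [0.001, 0, 0], 0.04], [[0, 0, 0], [0.001, 0, 0], 0.04], [[0, 0, 0], [0, 0, 0], 0.04]])

```text
time: 7.92
eef_pos: [0.5091, 0.2671, 0.1003]
tcp_rot: [0.643, 0.766, 0.0, 0.0]
contact_force: [0.0, -0.9, -2.5]
opening: 0.569
finger_force: 103.9
```

```bash
python3 -c "
from h import *
st()"
```

```text
u 0.5477 w 0.1747 z 0.1003 F u -0.1 w -0.9 z -2.5 [-0.03  0.    0.01] 7.925
```

drive_tool(moves=[[[0, 0, 0], [0.001, 0, -0.001], 0.04], [[0, 0, 0], [0.001, 0, 0], 0.04], [[0, 0, 0], [0.001, 0, 0], 0.04], [[0, 0, 0], [0, 0, 0], 0.04]])

```text
time: 8.43
eef_pos: [0.5085, 0.2702, 0.1013]
tcp_rot: [0.643, 0.766, -0.0, -0.0]
contact_force: [-0.4, -1.3, -3.2]
opening: 0.568
finger_force: 103.9
```

drive_tool(moves=[[[0, 0, 0], [0.001, 0, 0], 0.04], [[0, 0, 0], [0.001, 0, 0], 0.04], [[0, 0, 0], [0, 0, 0], 0.04]])

```text
time: 8.8
eef_pos: [0.5082, 0.2721, 0.1013]
tcp_rot: [0.643, 0.766, -0.0, -0.0]
contact_force: [0.1, 0.6, -1.7]
opening: 0.569
finger_force: 103.9
```

```bash
python3 -c "
from h import *
st()"
```

```text
u 0.5477 w 0.1798 z 0.1013 F u 0.2 w 0.5 z -1.7 [0.06 0.02 0.02] 8.8
```

drive_tool(moves=[[[0, 0, 0], [0.001, 0, 0], 0.04], [[0, 0, 0], [0.001, 0, 0], 0.04], [[0, 0, 0], [0, 0, 0], 0.04]])

```text
time: 9.18
eef_pos: [0.5079, 0.2741, 0.1013]
tcp_rot: [0.643, 0.766, 0.0, 0.0]
contact_force: [0.5, 1.0, -1.5]
opening: 0.572
finger_force: 103.9
```

drive_tool(moves=[[[0, 0, 0], [0.001, 0, 0], 0.04], [[0, 0, 0], [0, 0, 0], 0.04]])

```text
time: 9.43
eef_pos: [0.5077, 0.2751, 0.1013]
tcp_rot: [0.643, 0.766, -0.0, 0.0]
contact_force: [0.8, 0.5, -2.1]
opening: 0.57
finger_force: 103.9
```

```bash
python3 -c "
from h import *
st()"
```

```text
u 0.5477 w 0.1827 z 0.1013 F u 0.9 w 0.3 z -2.1 [ 0.01 -0.05 -0.07] 9.425
```

drive_tool(moves=[[[0, 0, 0], [0.001, 0, 0], 0.04], [[0, 0, 0], [0, 0, 0], 0.04]])

```text
time: 9.68
eef_pos: [0.5075, 0.276, 0.1013]
tcp_rot: [0.643, 0.766, 0.0, 0.0]
contact_force: [0.1, -0.2, -2.0]
opening: 0.562
finger_force: 103.9
```

drive_tool(moves=[[[0, 0, 0], [0.001, 0, 0], 0.04], [[0, 0, 0], [0, 0, 0], 0.04]])

```text
time: 9.93
eef_pos: [0.5073, 0.277, 0.1013]
tcp_rot: [0.643, 0.766, 0.0, -0.0]
contact_force: [-0.3, -0.5, -2.1]
opening: 0.572
finger_force: 103.9
```

drive_tool(moves=[[[0, 0, 0], [0.001, 0, 0], 0.04], [[0, 0, 0], [0, 0, 0], 0.04]])

```text
time: 10.18
eef_pos: [0.5072, 0.278, 0.1013]
tcp_rot: [0.643, 0.766, 0.0, 0.0]
contact_force: [0.0, -0.5, -1.0]
opening: 0.567
finger_force: 103.9
```

```bash
python3 -c "
from h import *
st()"
```

```text
u 0.5477 w 0.1858 z 0.1013 F u -0.1 w -0.5 z -1.0 [ 0.04  0.02 -0.03] 10.175
```

drive_tool(moves=[[[0, 0, 0], [0.001, 0, 0], 0.04], [[0, 0, 0], [0, 0, 0], 0.04]])

```text
time: 10.42
eef_pos: [0.507, 0.279, 0.1013]
tcp_rot: [0.643, 0.766, 0.0, 0.0]
contact_force: [-0.5, 0.3, -1.3]
opening: 0.57
finger_force: 103.9
```

drive_tool(moves=[[[0, 0, 0], [0.001, 0, 0], 0.04], [[0, 0, 0], [0, 0, 0], 0.04]])

```text
time: 10.68
eef_pos: [0.5069, 0.2796, 0.1013]
tcp_rot: [0.643, 0.766, -0.0, 0.0]
contact_force: [-0.2, -0.6, -0.7]
opening: 0.565
finger_force: 103.9
```

```bash
python3 -c "
from h import *
st()"
```

```text
u 0.5477 w 0.1874 z 0.1013 F u -0.3 w -0.5 z -0.7 [-0.28 -0.06  0.02] 10.675
```

drive_tool(moves=[[[0, 0, 0], [0, 0, 0], 0.04], [[0, 0, 0], [0, 0, 0], 0.04]])

```text
time: 10.92
eef_pos: [0.5069, 0.2798, 0.1013]
tcp_rot: [0.643, 0.766, -0.0, 0.0]
contact_force: [0.5, -1.5, -1.9]
opening: 0.571
finger_force: 103.9
```

```bash
python3 -c "
from h import *
st()"
```

```text
u 0.5477 w 0.1875 z 0.1013 F u 0.2 w -1.6 z -1.9 [-0.27 -0.08 -0.05] 10.925
```

drive_tool(moves=[[[0, 0, 0], [0.001, 0, 0], 0.04], [[0, 0, 0], [0, 0, 0], 0.04], [[0, 0, 0], [0, 0, 0], 0.04]])

```text
time: 11.3
eef_pos: [0.5067, 0.2807, 0.1013]
tcp_rot: [0.643, 0.766, -0.0, 0.0]
contact_force: [0.3, -3.9, -1.9]
opening: 0.567
finger_force: 103.8
```

```bash
python3 -c "
from h import *
st()"
```

```text
u 0.5477 w 0.1885 z 0.1013 F u -0.4 w -3.9 z -1.9 [-0.54 -0.08  0.  ] 11.3
```

drive_tool(moves=[[[0, 0, 0], [0.001, 0, 0], 0.04], [[0, 0, 0], [0.001, 0, 0], 0.04], [[0, 0, 0], [0, 0, 0], 0.04]])

```text
time: 11.68
eef_pos: [0.5065, 0.2821, 0.1013]
tcp_rot: [0.643, 0.766, -0.001, 0.001]
contact_force: [0.9, -6.1, -1.3]
opening: 0.569
finger_force: 103.9
```

```bash
python3 -c "
from h import *
st()"
```

```text
u 0.5477 w 0.1899 z 0.1013 F u -0.2 w -6.2 z -1.3 [-0.98 -0.1  -0.02] 11.675
```

Pressed in with about 6 N, as the washer predicts. Now down in small steps.

drive_tool(moves=[[[0, 0, 0], [0.0005, 0, 0], 0.04], [[0, 0, 0], [0, 0, 0.001], 0.04], [[0, 0, 0], [0, 0, 0.001], 0.04], [[0, 0, 0], [0, 0, 0], 0.04]])

```text
time: 12.18
eef_pos: [0.5068, 0.2825, 0.0998]
tcp_rot: [0.643, 0.766, -0.0, 0.001]
contact_force: [1.8, -6.3, -0.0]
opening: 0.57
finger_force: 104.2
```

```bash
python3 -c "
from h import *
st()"
```

```text
u 0.5482 w 0.1902 z 0.0998 F u 0.7 w -6.5 z -0.0 [-1.   -0.05 -0.04] 12.175
```

drive_tool(moves=[[[0, 0, 0], [0, 0, 0.001], 0.04], [[0, 0, 0], [0, 0, 0.001], 0.04], [[0, 0, 0], [0, 0, 0], 0.04]])

```text
time: 12.55
eef_pos: [0.5071, 0.2826, 0.098]
tcp_rot: [0.643, 0.766, -0.0, 0.001]
contact_force: [0.8, -6.5, 0.6]
opening: 0.568
finger_force: 104.2
```

```bash
python3 -c "
from h import *
st()"
```

```text
u 0.5484 w 0.1903 z 0.0980 F u -0.3 w -6.5 z 0.6 [-1.02 -0.12 -0.08] 12.55
```

drive_tool(moves=[[[0, 0, 0], [0, 0, 0.001], 0.04], [[0, 0, 0], [0, 0, 0.001], 0.04], [[0, 0, 0], [0, 0, 0.001], 0.04], [[0, 0, 0], [0, 0, 0.001], 0.04]])

```text
time: 13.05
eef_pos: [0.5074, 0.2827, 0.0944]
tcp_rot: [0.643, 0.766, 0.0, 0.001]
contact_force: [-0.1, -7.6, 3.6]
opening: 0.569
finger_force: 104.3
```

```bash
python3 -c "
from h import *
st()"
```

```text
u 0.5487 w 0.1903 z 0.0944 F u -1.4 w -7.5 z 3.6 [-0.96 -0.07  0.01] 13.05
```

drive_tool(moves=[[[0, 0, 0], [0, -0.0005, 0.001], 0.04], [[0, 0, 0], [0, 0, 0.001], 0.04], [[0, 0, 0], [0, 0, 0.001], 0.04], [[0, 0, 0], [0, 0, 0.001], 0.04]])

```text
time: 13.55
eef_pos: [0.507, 0.2827, 0.0906]
tcp_rot: [0.643, 0.766, 0.0, 0.001]
contact_force: [1.0, -7.2, 2.1]
opening: 0.569
finger_force: 104.3
```

```bash
python3 -c "
from h import *
st()"
```

```text
u 0.5484 w 0.1904 z 0.0906 F u -0.3 w -7.3 z 2.1 [-0.91 -0.18 -0.02] 13.55
```

drive_tool(moves=[[[0, 0, 0], [0, 0, 0.001], 0.04], [[0, 0, 0], [0, 0, 0.001], 0.04], [[0, 0, 0], [0, 0, 0.001], 0.04], [[0, 0, 0], [0, 0, 0.001], 0.04]])

```text
time: 14.05
eef_pos: [0.507, 0.2827, 0.0865]
tcp_rot: [0.643, 0.766, 0.0, 0.001]
contact_force: [0.8, -6.2, 1.8]
opening: 0.569
finger_force: 104.3
```

drive_tool(moves=[[[0, 0, 0], [0, 0, 0.001], 0.04], [[0, 0, 0], [0, 0, 0], 0.04]])

```text
time: 14.3
eef_pos: [0.507, 0.2827, 0.0854]
tcp_rot: [0.643, 0.766, 0.0, 0.001]
contact_force: [0.6, -6.9, 1.5]
opening: 0.57
finger_force: 104.3
```

```bash
python3 -c "
from h import *
st()"
```

```text
u 0.5483 w 0.1904 z 0.0854 F u -0.6 w -6.9 z 1.5 [-0.87 -0.2  -0.06] 14.3
```

drive_tool(moves=[[[0, 0, 0], [0, 0, 0.0007], 0.04], [[0, 0, 0], [0, 0, 0], 0.04]])

```text
time: 14.55
eef_pos: [0.507, 0.2827, 0.085]
tcp_rot: [0.643, 0.766, 0.0, 0.001]
contact_force: [0.5, -8.0, 1.9]
opening: 0.571
finger_force: 104.6
```

drive_tool(moves=[[[0, 0, 0], [0, 0, 0.0007], 0.04], [[0, 0, 0], [0, 0, 0], 0.04]])

```text
time: 14.8
eef_pos: [0.507, 0.2827, 0.0848]
tcp_rot: [0.643, 0.766, 0.0, 0.001]
contact_force: [-0.7, -8.6, 5.4]
opening: 0.567
finger_force: 104.9
```

```bash
python3 -c "
from h import *
st()"
```

```text
u 0.5484 w 0.1904 z 0.0848 F u -2.2 w -8.3 z 5.4 [-0.94  0.15  0.01] 14.8
```

drive_tool(moves=[[[0, 0, 0], [-0.0007, 0, 0], 0.04], [[0, 0, 0], [0, 0, 0], 0.04], [[0, 0, 0], [0, 0, 0], 0.052], [[0, 0, 0], [0, 0, 0], 0.058], [[0, 0, 0], [0, 0, 0], 0.07]], grip_force=30)

```text
time: 15.42
eef_pos: [0.5058, 0.2831, 0.083]
tcp_rot: [0.643, 0.766, 0.0, -0.0]
contact_force: [-0.1, -0.4, -0.4]
opening: 0.82
finger_force: 0.0
```

drive_tool(moves=[[[0, 0, 0], [0, 0, 0], 0.07], [[0, 0, 0], [0, 0, 0], 0.07]])

```text
time: 15.68
eef_pos: [0.5058, 0.2827, 0.0829]
tcp_rot: [0.643, 0.766, 0.0, -0.0]
contact_force: [0.2, 0.4, -0.2]
opening: 0.818
finger_force: 0.0
```

```bash
python3 -c "
from h import *
st()
cam('side','s5.png');A=cv2.imread('pics/s5.png');A=np.clip(255*(A/255.)**0.5,0,255).astype(np.uint8)
cv2.imwrite('pics/s5c.png',cv2.resize(A[330:420,200:290],(600,600),interpolation=2))"
```

```text
u 0.5472 w 0.1906 z 0.0829 F u 0.3 w 0.4 z -0.2 [-0.04  0.03 -0.01] 15.675
```

View pics/s5c.png

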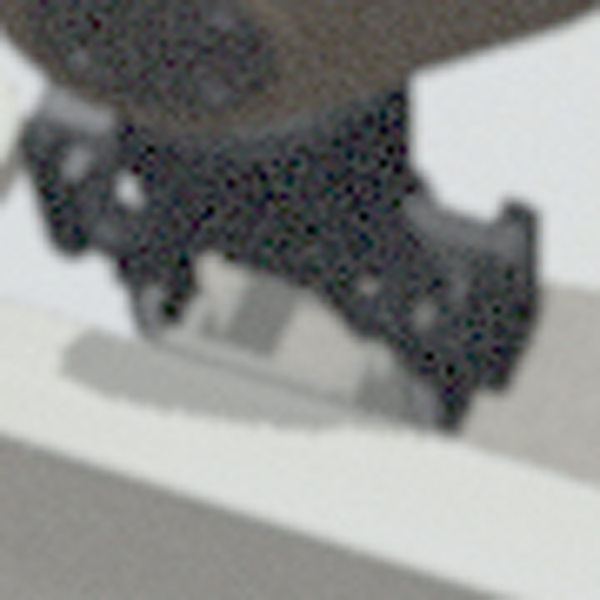

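drive_tool(moves=[[[0, 0, 0], [0, 0, -0.01], 0.072], [[0, 0, 0], [0, 0, -0.02], 0.072], [[0, 0, 0], [0, 0, -0.03], 0.072], [[0, 0, 0], [0, 0, -0.05], 0.072], [[0, 0, 0], [0, 0, -0.05], 0.072]])

```text
time: 16.35
eef_pos: [0.5059, 0.2826, 0.2461]
tcp_rot: [0.643, 0.766, 0.001, 0.0]
contact_force: [0.0, 0.4, 0.3]
opening: 0.843
finger_force: 0.0
```

drive_tool(moves=[[[0, 0, 0], [-0.05, 0, 0], 0.072], [[0, 0, 0], [-0.06, 0, 0], 0.072], [[0, 0, 0], [-0.06, 0, 0], 0.072], [[0, 0, 0], [-0.06, 0, 0], 0.072], [[0, 0, 0], [-0.06, 0, 0], 0.072]])

```text
time: 16.98
eef_pos: [0.5562, -0.005, 0.2452]
tcp_rot: [0.643, 0.766, 0.001, 0.001]
contact_force: [-0.2, 0.4, 0.5]
opening: 0.842
finger_force: 0.0
```

drive_tool(moves=[[[0, 0, 0], [0, 0, 0], 0.072], [[0, 0, 0], [0, 0, 0], 0.072]])

```text
time: 17.23
eef_pos: [0.5559, -0.003, 0.2441]
tcp_rot: [0.644, 0.765, 0.001, 0.0]
contact_force: [-0.0, 0.4, 0.8]
opening: 0.843
finger_force: 0.0
```

```bash
python3 -c "
from h import *
st()
c=cam('side','s6.png');t=cam('top','t6.png');A=cv2.imread('pics/s6.png');B=cv2.imread('pics/t6.png');g=lambda A:np.clip(255*(A/255.)**0.5,0,255).astype(np.uint8)
cv2.imwrite('pics/c6.png',np.hstack([cv2.resize(g(A[330:430,190:290]),(400,400),interpolation=2),cv2.resize(g(B[200:290,90:180]),(400,400),interpolation=2)]))
u=np.array([.9848,.1736]);w=np.array([-.1736,.9848])
for a in(-.025,.025):
  for b in(.2168,.1527):
    for z in (.124,):
      X=[*((.5484+a)*u+b*w),z];p=proj(c,X);q=proj(t,X);print((p[0]-190)*4,(p[1]-330)*4,'|',(q[0]-90)*4.44+400,(q[1]-200)*4.44)"
```

```text
u 0.5469 w -0.0994 z 0.2441 F u 0.0 w 0.4 z 0.8 [-0.    0.01  0.01] 17.225
240.97774255877437 234.93590040983645 | 617.1629378436256 252.1412588509581
298.67397409256273 114.21412814320843 | 737.9506857348682 233.5292348372331
135.07695000777903 201.30827086905242 | 603.9592956827003 158.1456807983967
196.14356956706365 83.03898010750845 | 724.5472256943015 139.59437474619955
```

View pics/c6.png

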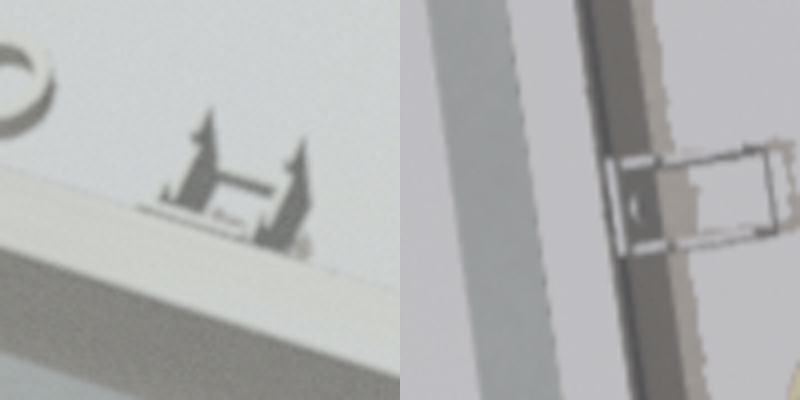

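```bash
python3 -c "
from h import *
t=ctrl.read_camera('top')
u=np.array([.9848,.1736]);w=np.array([-.1736,.9848])
for a in(-.025,.025):
  for z in(.044,.094,.124):
    q=proj(t,[*((.5484+a)*u+.1498*w),z]);print(z,(q[0]-90)*4.44+400,(q[1]-200)*4.44)
print(ctrl.sign_off())"
```

```text
0.044 777.3287300977158 234.30073337283957
0.094 756.572412497665 233.3134038578436
0.124 743.4135589105824 232.68746794857594
0.044 764.5795438156442 145.39096399994094
0.094 743.4165344153643 141.32978227023943
0.124 730.00106470287 138.75535348928238
the job is handed in; nothing more can be done
None
```

The rest hangs on the stud, pushed down until it stopped, upright and square to the rail in the last pictures. The gripper has let go and moved clear, no force reading came near 40 N, and I handed the job in; no verdict came back.

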